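# Close the board holder to its gauge mark with the knurled wheel

## Robot

A 6-joint arm with a two-finger parallel gripper is mounted at the origin on a cart in front of the work surface, level with it; the furniture and walls round the work are solid. World frame = base frame: x ahead of the robot, y to its left, z up, the work surface at z = 0. Lengths are in m, angles in rad, forces in N, time in s.
With the tool pointing down it reaches from about 0.35 to 0.8 m from the base axis. Payload 7.3 kg.
Tool frame: the origin (TCP) lies on the front face of the gripper's body, between the roots of the fingers; the fingertips stand 73 mm ahead of it and the grasp point (between the pads) lies 54 mm ahead of it (arm.tcp_to_tips is the distance from the TCP to the fingertips, in m); z points along the fingers, y is the line along which they close (so a half turn about z gives the same grasp; the last joint's range is limited). The gripper opens to 85 mm and grips with 20 to 120 N. Pads are 22 mm wide; open, the fingers measure 114 mm over their backs; the gripper's body (76 mm by 85 mm) begins 54 mm behind the grasp point. The pads swing forward as they close: fully open they stand 13 mm farther back than shut.
Start: joints at [1.107, 0.342, 1.524, -0, 1.275, -0.146], TCP at [0.164, 0.499, 0.304] pointing down, gripper open.
Joint ranges: [-2.53, 2.53], [-0.77, 2.02], [0.04, 2.7], [-1, 4.14], [0.28, 2.66], [-3.11, 3.11]. Speed limits (rad/s): [2.57, 2.57, 3.14, 3.14, 3.14, 3.14].

## Interface

Orientations are given as a unit quaternion [x, y, z, w].
In Python, from bench import arm gives the robot as it stands.
- The arm moves only by the shell command python3 -m pendant 'ROWS'. ROWS is JSON, a list of rows, each a list of 5 numbers: the finger opening in m, from 0 to 0.0854, then the shift along the world's x, y, z in m, then the turn about the world's z in degrees. A call has 1 to 10 rows; each row shifts and turns the commanded pose from where the row before left it; what a row does not reach is not made up. A row lasts 1/10 s, in which the tool goes at most 50 mm and 8.59 degrees, less where a joint would pass 70% of its speed; a pose out of reach is approached as far as the arm can. A call is refused whole if a number of a shift passes 0.05 or a number of a turn 8.59, either way. A call with a gripper value outside its range is refused whole. The fingers move at their own pace and stop on an object; the grip force is fixed at half the most. Time passes only in rows, so rows that do not move let the fingers close. It gives the time, the measured TCP pose, the force, the opening and the grip force at its end, in the units of the state.
- arm.read_state(): the state, without advancing time (a new reading comes with each control period).
- arm.grab_frame(name): name is "scene" or "top" or "wrist"; returns the picture (420x560x3 uint8, red, green, blue); there is no depth.
- arm.camera_params(name): a dict with "fx", "fy", "cx", "cy" (pixels), "R" (3x3) and "t" (3): a world point X has camera coordinates R X + t. Camera axes: x right, y down, z forward; pixel columns grow to the right and rows downward; lengths in m; the calibration is good to about 2 mm. A picture is of the moment at which its call begins: read the wrist's pose just before it. camera_params takes no time and is no camera call; for the wrist camera it gives the pose at the moment of the call.
- arm.sign_off(): hands the job in; it is judged then, once.
The state is a dict: "time": time; "joint_pos": joint angles; "dq": joint speeds; "effort": joint torques, N m; "tcp_pos": TCP position; "orientation": TCP orientation; "contact_force": force on the tool from outside, world axes, zero at the start; "wrist_torque": the same for the moment, N m; "width": opening from 0.0 (shut) to 1.0 (fully open); "gripper_force": force on a finger pad.
Only numpy, scipy, OpenCV 4.12 (cv2) and the standard library are available. Lean on these libraries where they do the work, as an engineer would, in place of code of your own. Each camera call takes 0.05 s, during which the arm holds its last target. There are 200 camera calls.

## Task

The board holder has to be set for the next circuit board: roll its knurled adjuster wheel under a fingertip, in as many strokes as it takes, until the gap between the jaws has closed so far that the pointer on the sliding jaw stands exactly opposite the tip of the gauge mark on the scale rail. Turn only the wheel: do not touch the sliding jaw itself, grip or lift nothing, and leave the battery, the solder reel and the side cutter where they are. Finish with the hand clear.

Things in the scene. Friction and masses are not known exactly. Their poses are not given: they have to be found in the camera images.
- holder: grey board holder bolted to the bench, base 100 x 270 x 12 mm. Origin: centre of its underside. Its y axis is its long direction and that of the jaw travel; z up. Wheel housing (74 x 82 mm, cover top 74 mm above the bench) at its -y end, fixed aluminium jaw (64 x 18 mm, top at 48 mm, face at y = +100 mm) at its +y end; scale rail along its -x side.
- wheel_top (a point): fixed point: the highest point of the knurled wheel at rest, above the wheel's axle and in the middle of its width (holder frame 0, -85, 84 mm). Axes as the holder's. The wheel stands 10 mm proud of the housing cover here.
- adjuster_wheel: dark steel knurled wheel, radius 32 mm, 22 mm wide, axle level along the holder's x; origin: its centre (axes turn with it). In rigid bearings; turns by friction under a fingertip pressed lightly (5 N or so) on its top and drawn along; about 1 N at the rim turns it; it stays where left. Rolling its top toward the holder's -y (away from the jaws) closes the gap, the other way opens it.
- jaw: sliding aluminium jaw, 64 x 18 mm, top 48 mm above the bench, driven along the holder's y by a rack and the wheel's pinion: 12 mm per radian of the wheel, i.e. 3 mm for 8 mm of rim travel. Origin: under its clamping face (toward the fixed jaw), at bench height. The gap is 46 to 55 mm at the start. It may not be touched.
- pointer (a point): tip of the small dark pointer that sticks out of the sliding jaw toward the holder's -x side, 42 mm above the bench; moves with the jaw along the holder's y. It is 9 mm behind the jaw's clamping face.
- mark (a point): gauge mark: tip of the small dark steel rider (14 mm wide) fixed astride the scale rail, somewhere else along it each time (for a gap of 16 to 30 mm); the tip points to the holder's +x, to the pointer's path, 42 mm above the bench. Axes as the holder's. Pointer and mark are opposite when equal along the holder's y; they pass 2.5 mm apart in x, never touching.
- battery_9v: loose 9 V battery block, 18 x 26 x 48 mm, standing beyond the wheel end of the holder. Origin: centre of its underside.
- solder_reel: loose reel of solder, 55 mm across, 40 mm high, behind the holder. Origin: centre of its underside.
- side_cutter: loose side cutter, 134 x 49 x 13 mm, lying in front of the holder. Origin: centre of its underside.

How it is judged:
On the way:
1. a finger presses on the knurled wheel (contact force between the fingers and adjuster_wheel above 0.5 N), for 0.2 s.
At the end, for the whole second after the job is handed in: The pointer of the sliding jaw is within 2 mm of the gauge mark along the rail and at rest, and battery, reel and side cutter are within 15 mm of where they stood (y of pointer in the frame of mark between -0.002 and 0.002 m and linear speed of jaw below 0.003 m/s and distance of each of battery_9v, solder_reel, side_cutter from where it was at the start of the episode below 0.015 m); the robot touches nothing.
It fails at once if the sliding jaw itself is touched (over 0.5 N) (contact force between any of the fingers, the arm and jaw above 0.5 N).
It fails at once if the battery, the reel or the side cutter is lifted, carried or pushed 15 mm away (distance of any of battery_9v, solder_reel, side_cutter from where it was at the start of the episode above 0.015 m).
It fails at once if the battery is knocked over (angle between battery_9v's own z axis and vertical above 0.5 rad).
It also fails if it takes over 51 s, if anything falls off the work surface, if the arm or the gripper's body presses on something with over 40 N, if the wrist force passes 120 N, or if a joint passes its speed limit or range.

## Working session

There is one attempt and no reset: what is moved stays moved. The work goes in short steps, Python scripts to look and compute and a shell command to move; the robot and the scene stay as the last step left them, time stands still between calls to the robot, and variables do not carry over. Pictures are saved under pics/ and viewed, at most 10 in all, crops included, and the job is handed in when it is done.

```bash
mkdir -p pics; python3 - <<'E'
from bench import arm
import cv2,numpy as np
for n in("scene","top"):
    f=arm.grab_frame(n); cv2.imwrite(f"pics/{n}0.png",f[:,:,::-1]); p=arm.camera_params(n); print(n,{k:np.round(v,4).tolist() for k,v in p.items()})
s=arm.read_state();print(s["tcp_pos"],s["orientation"],s["width"],s["time"],arm.tcp_to_tips)
E
```

```text
scene {'fx': 507.5498, 'fy': 507.5498, 'cx': 271.0951, 'cy': 198.4038, 'R': [[0.8295, -0.5584, 0.0107], [-0.2367, -0.3688, -0.8989], [0.5059, 0.7431, -0.4381]], 't': [-0.4697, 0.1887, 0.6187]}
top {'fx': 489.7438, 'fy': 489.7438, 'cx': 264.2236, 'cy': 207.1357, 'R': [[-0.1294, -0.9916, -0.0053], [-0.9661, 0.1273, -0.2245], [0.2232, -0.0239, -0.9745]], 't': [0.055, 0.5917, 0.9465]}
[0.16391557 0.49846586 0.30327444] [ 1.58222860e-01  9.87403156e-01 -7.01881310e-04 -2.03815884e-04] 1.0014382153678987 0.1 0.0726
```

View pics/top0.png

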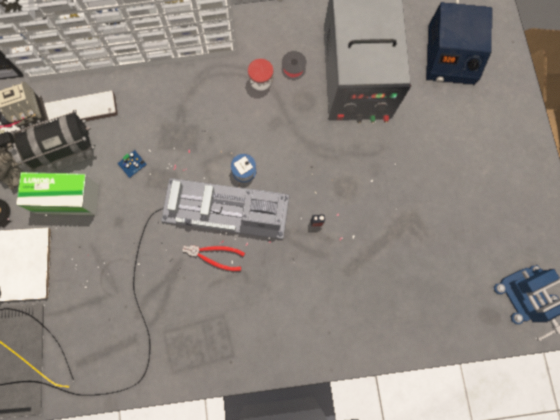

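View pics/scene0.png

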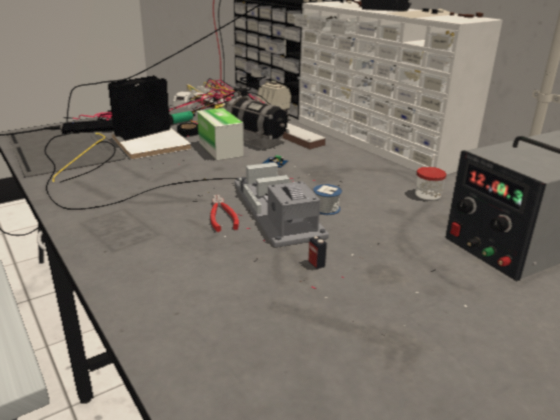

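The top view shows the holder at about (163–288, 180–238), with its wheel housing at the right (about 265,207) and its fixed jaw at the left (172,195). The reel is at (243,167), the battery at (317,221) and the cutter at (215,258). I'll take a magnified crop and add a script to convert pixels to points.

```bash
cat > h.py <<'E'
from bench import arm
import cv2,numpy as np
def ray(p,uv,z):
    R=np.array(p["R"]);t=np.array(p["t"]);d=R.T@np.array([(uv[0]-p["cx"])/p["fx"],(uv[1]-p["cy"])/p["fy"],1]);c=-R.T@t
    return c+d*(z-c[2])/d[2]
def proj(p,X):
    q=np.array(p["R"])@np.array(X)+np.array(p["t"]); return np.array([p["fx"]*q[0]/q[2]+p["cx"],p["fy"]*q[1]/q[2]+p["cy"]])
E
python3 - <<'E'
from h import *
f=cv2.imread("pics/top0.png");c=f[165:255,155:335]
cv2.imwrite("pics/c.png",cv2.resize(c,None,fx=4.4,fy=4.4,interpolation=cv2.INTER_CUBIC))
E
```

```text
(no output)
```

View pics/c.png

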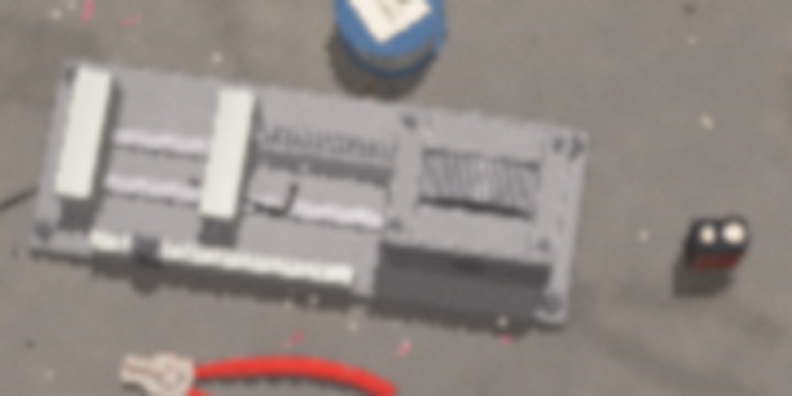

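The crop shows the base corners at (68,65), (588,133), (565,325) and (30,250). The wheel window spans (418–540, 148–215), the sliding jaw is at (228,155), and the dark rider is at (147,248).

```bash
python3 - <<'E'
from h import *
p=arm.camera_params("top")
U=lambda a:np.array(a)/4.4+[155,165]
C=[ray(p,U(a),.012)[:2] for a in [(68,65),(588,133),(565,325),(30,250)]]
print(np.round(C,4)); c=np.mean(C,0)
print("sides",[round(np.linalg.norm(C[i]-C[(i+1)%4]),4) for i in range(4)])
y=(C[0]+C[3]-C[1]-C[2]);y/=np.linalg.norm(y);x=np.array([y[1],-y[0]])
print("c",c,"y",y,"yaw",np.degrees(np.arctan2(-y[0],y[1])))
L=lambda P:np.round([(P[:2]-c)@x,(P[:2]-c)@y],4)
print("wheel meas",L(ray(p,U((480,180)),.08)),"wheel top",c-.085*y)
for n,a,z in[("jaw",(228,155),.048),("fixed",(84,132),.048),("rider",(147,248),.042),("batt",(718,232),.048)]:
    P=ray(p,U(a),z);print(n,P,L(P))
R=cv2.Rodrigues
from scipy.spatial.transform import Rotation as Ro
print(Ro.from_quat(arm.read_state()["orientation"]).as_matrix().round(3)); pw=arm.camera_params("wrist");print("wristcam",-np.array(pw["R"]).T@pw["t"],np.round(pw["R"],3),pw["fx"])
E
```

```text
[[ 0.6954  0.1743]
 [ 0.6261 -0.0805]
 [ 0.5316 -0.0557]
 [ 0.6031  0.2012]]
sides [np.float64(0.264), np.float64(0.0978), np.float64(0.2666), np.float64(0.0961)]
c [0.61406245 0.05983125] y [0.26539145 0.96414074] yaw -15.390214385043471
wheel meas [ 0.002  -0.0845] wheel top [ 0.59150417 -0.02212071]
jaw [0.62905814 0.0957705  0.048     ] [0.0049 0.0386]
fixed [0.64953798 0.16359027 0.048     ] [0.0067 0.1095]
rider [0.58998809 0.13963494 0.042     ] [-0.0444  0.0706]
batt [ 0.56083951 -0.13224784  0.048     ] [-0.0003 -0.1993]
[[-0.95   0.312 -0.001]
 [ 0.312  0.95  -0.001]
 [ 0.    -0.001 -1.   ]]
wristcam [0.08578269 0.52493248 0.37363316] [[ 0.312  0.95  -0.001]
 [ 0.9   -0.296  0.32 ]
 [ 0.303 -0.101 -0.948]] 340.5060262587937
```

Checks agree: the base sides come out at 265 × 97 mm, the wheel at (2, −84.5) mm and the fixed jaw at y = 109.5 mm. I'll move over the pointer and mark with the gripper closing, for a close look with the wrist camera.

```bash
python3 -m pendant '[[0,0.03,-0.0255,0,0.3],[0,0.03,-0.0255,0,0.3],[0,0.03,-0.0255,0,0.3],[0,0.03,-0.0255,0,0.3],[0,0.03,-0.0255,0,0.3],[0,0.03,-0.0255,0,0.3],[0,0.03,-0.0255,0,0.3],[0,0.03,-0.0255,0,0.3],[0,0.03,-0.0255,0,0.2],[0,0.03,-0.0255,0,0.2]]'
python3 -m pendant '[[0,0.03,-0.0255,-0.02,0],[0,0.03,-0.0255,-0.02,0],[0,0.03,-0.0255,-0.02,0],[0,0.03,-0.0255,-0.02,0],[0,0.024,-0.025,-0.02,0],[0,0,0,-0.02,0],[0,0,0,0,0],[0,0,0,0,0]]'
python3 - <<'E'
from h import *
f=arm.grab_frame("wrist");cv2.imwrite("pics/w1.png",cv2.cvtColor(f,cv2.COLOR_RGB2BGR))
p=arm.camera_params("wrist");np.savez("w1.npz",**p)
E
```

```text
time: 1.1
tcp_pos: [0.465, 0.2424, 0.3036]
orientation: [0.134, 0.991, -0.0, -0.0]
contact_force: [0.2, 1.1, 0.3]
width: -0.004
gripper_force: 0.0
time: 1.9
tcp_pos: [0.6077, 0.117, 0.1837]
orientation: [0.134, 0.991, -0.0, -0.001]
contact_force: [0.5, 0.5, 0.2]
width: 0.002
gripper_force: 0.0
```

View pics/w1.png

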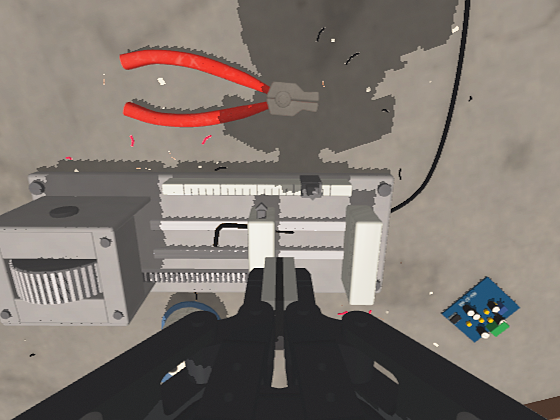

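The wrist view shows the pointer at about (262,204), the rider and mark tip at about (311,190), and the wheel at the left around (57,282). I'll zoom in on the pointer, the mark and the wheel.

```bash
python3 - <<'E'
import cv2
f=cv2.imread("pics/w1.png")
cv2.imwrite("pics/w1c.png",cv2.resize(f[165:235,240:340],None,fx=8,fy=8,interpolation=cv2.INTER_CUBIC))
E
```

```text
(no output)
```

View pics/w1c.png

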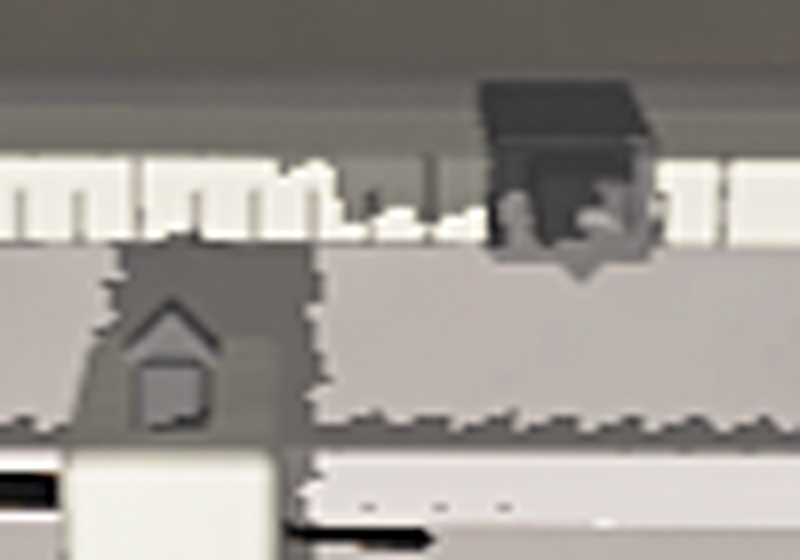

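The pointer tip is at crop (172,300), or full (261.5,202.5). The mark tip is at crop (583,280), or full (312.9,200).

```bash
python3 - <<'E'
from h import *
p=dict(np.load("w1.npz"))
C=[ray(p,a,.012)[:2] for a in [(35,176),(393,176)]]
y=C[1]-C[0];print("base edge",np.linalg.norm(y));y/=np.linalg.norm(y);print("yaw",np.degrees(np.arctan2(-y[0],y[1])))
a,b=ray(p,(261.5,202.5),.042),ray(p,(312.9,200),.042)
x=np.array([y[1],-y[0]]);d=(b-a)[:2];print("ptr",a,"mark",b,"dy",d@y,"dx",d@x)
# cover corners approx (0,231),(130..) -> wheel visible centre at z~.08
w=ray(p,(57,282),.081);print("wheel",w, "from C", C, "wheel_top est",C[0]+.05*y+.05*x)
print("wheel in frame of edge corner",(w[:2]-C[0])@x,(w[:2]-C[0])@y)
fx=ray(p,(346,262),.048);print("fixed face inner edge y rel ptr",(fx-a)[:2]@y, "rel corner",(fx[:2]-C[0])@y)
E
```

```text
base edge 0.26200184563611356
yaw -15.374775205491398
ptr [0.59307274 0.11013741 0.042     ] mark [0.60036633 0.14317663 0.042     ] dy 0.03379057605655429 dx -0.0017271744882513488
wheel [ 0.59649743 -0.01324855  0.081     ] from C [array([ 0.53861681, -0.0480937 ]), array([0.60808179, 0.20453169])] wheel_top est [ 0.60008401 -0.01313967]
wheel in frame of edge corner 0.04657065016679515 0.04894410101180927
fixed face inner edge y rel ptr 0.05708828140275913 rel corner 0.22409464262541687
```

Distance left is about 33.8 mm (dx = −1.7 mm, expected −2.5 mm), so about 90 mm of rim travel. Next I'll go above the wheel and refine its position.

```bash
python3 -m pendant '[[0,-0.0035,-0.034,0,0],[0,-0.0035,-0.034,0,0],[0,-0.0035,-0.034,0,0],[0,-0.0035,-0.033,0,0],[0,0,0,0,0],[0,0,0,0,0]]'
python3 - <<'E'
from h import *
s=arm.read_state();f=arm.grab_frame("wrist");cv2.imwrite("pics/w2.png",cv2.cvtColor(f,cv2.COLOR_RGB2BGR))
p=arm.camera_params("wrist");np.savez("w2.npz",tip=s["tcp_pos"]-[0,0,.0726],**p);print(s["tcp_pos"],proj(p,s["tcp_pos"]-[0,0,.0726]))
E
```

```text
time: 2.55
tcp_pos: [0.5943, -0.0181, 0.1855]
orientation: [0.134, 0.991, 0.0, 0.001]
contact_force: [0.4, 0.4, -0.3]
width: -0.005
gripper_force: 0.0
[ 0.59430746 -0.01814494  0.18546426] [276.10526156 274.06793199]
```

View pics/w2.png

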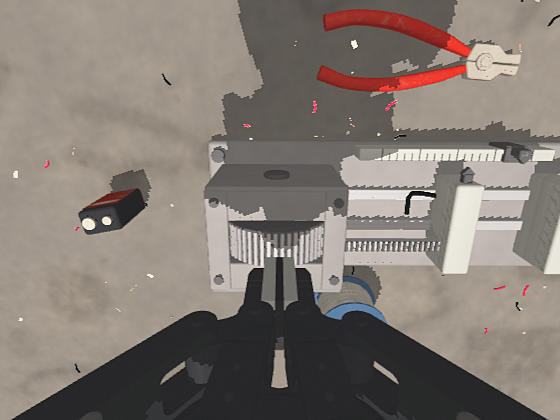

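The housing's front edge runs from (205,190) to (347,190), and the wheel window covers columns 230–325. The pointer is at about (467,168) and the mark at about (516,162). The fingertips line up with the wheel.

```bash
python3 - <<'E'
from h import *
p=dict(np.load("w2.npz"));a,b=[ray(p,u,.074)[:2] for u in[(205,190),(347,190)]]
y=b-a;print(np.linalg.norm(y));y/=np.linalg.norm(y);x=np.array([y[1],-y[0]]);w=(a+b)/2+.037*x
print("yaw",np.degrees(np.arctan2(-y[0],y[1])),"wheel top",w,"tip off x,y",(p["tip"][:2]-w)@x,(p["tip"][:2]-w)@y,p["tip"])
u,v=ray(p,(467,168),.042),ray(p,(516.5,163),.042);print("dy",(v-u)[:2]@y,(v-u)[:2]@x)
E
```

```text
0.0786594146036102
yaw -15.392781059286637 wheel top [ 0.60078248 -0.0201975 ] tip off x,y -0.006787568552682262 0.00026023076124782413 [ 0.59430746 -0.01814494  0.11286426]
dy 0.03088198973863621 -0.0032353503497343466
```

```bash
python3 -m pendant '[[0,0.0072,0.0135,-0.01,0],[0,0,0,-0.01,0],[0,0,0,-0.004,0],[0,0,0,0,0],[0,0,0,0,0]]'; for i in 1 2 ; do python3 -m pendant '[[0,0,0,-0.001,0],[0,0,0,0,0]]'; done
```

```text
time: 3.1
tcp_pos: [0.6012, -0.0046, 0.1596]
orientation: [0.134, 0.991, 0.0, -0.0]
contact_force: [0.8, -0.5, 0.1]
width: -0.003
gripper_force: 0.0
time: 3.3
tcp_pos: [0.6013, -0.005, 0.1591]
orientation: [0.134, 0.991, 0.0, 0.0]
contact_force: [-1.4, -0.5, 1.1]
width: -0.0
gripper_force: 0.0
time: 3.5
tcp_pos: [0.6012, -0.0049, 0.158]
orientation: [0.134, 0.991, 0.0, 0.0]
contact_force: [0.3, -0.5, 0.4]
width: -0.002
gripper_force: 0.0
```

```bash
python3 -m pendant '[[0,0,0,-0.001,0],[0,0,0,0,0]]' | sed -n 2,4p;  python3 -m pendant '[[0,0,0,-0.001,0],[0,0,0,0,0]]'| sed -n 2,4p
```

```text
tcp_pos: [0.6012, -0.0048, 0.1568]
orientation: [0.134, 0.991, 0.0, -0.0]
contact_force: [0.3, -0.5, -0.1]
tcp_pos: [0.6012, -0.0048, 0.1558]
orientation: [0.134, 0.991, 0.0, -0.0]
contact_force: [-0.3, -0.0, 0.5]
```

```bash
python3 -m pendant '[[0,0,0,-0.001,0],[0,0,0,0,0]]' | sed -n 2,4p;  python3 -m pendant '[[0,0,0,-0.001,0],[0,0,0,0,0]]'| sed -n 2,4p
```

```text
tcp_pos: [0.6013, -0.0048, 0.155]
orientation: [0.134, 0.991, 0.0, 0.0]
contact_force: [0.2, 0.6, 0.3]
tcp_pos: [0.6015, -0.0045, 0.1546]
orientation: [0.134, 0.991, 0.0, 0.0]
contact_force: [-0.9, 1.3, 3.8]
```

Contact came at tip z of about 82.5 mm, as expected 15 mm off centre, with 3.8 N. Starting the first stroke.

```bash
python3 -m pendant '[[0,-0.0008,-0.0029,0.0004,0],[0,-0.0008,-0.0029,0.0003,0],[0,-0.0008,-0.0029,0.0001,0],[0,-0.0008,-0.0029,0,0],[0,-0.0008,-0.0029,0,0]]' | sed -n 2,4p;  python3 -m pendant '[[0,-0.0008,-0.0029,0,0],[0,-0.0008,-0.0029,0,0],[0,-0.0008,-0.0029,-0.0001,0],[0,-0.0008,-0.0029,-0.0003,0]]'| sed -n 2,4p; python3 -c "
from h import *
f=arm.grab_frame('wrist');cv2.imwrite('pics/w3.png',f[:,:,::-1]);np.savez('w3.npz',**arm.camera_params('wrist'))"
```

```text
tcp_pos: [0.5974, -0.0189, 0.1565]
orientation: [0.134, 0.991, 0.0, 0.001]
contact_force: [-4.0, 2.3, 12.5]
tcp_pos: [0.5941, -0.0308, 0.156]
orientation: [0.134, 0.991, 0.0, 0.001]
contact_force: [-4.5, 1.2, 11.3]
```

View pics/w3.png

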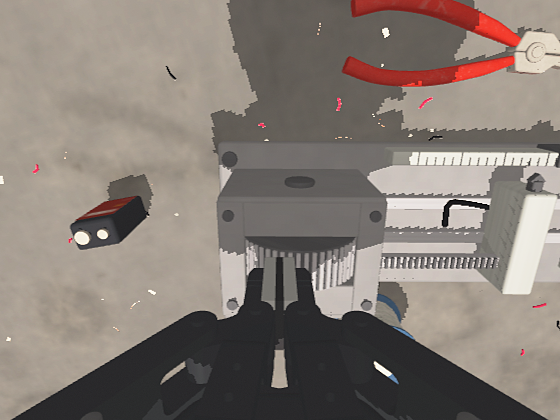

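The finger is on the wheel and the pointer tip is at about (535,175). I'll compute its travel.

```bash
python3 - <<'E'
from h import *
y=np.array([.2654,.9641])
for n,u in(("w1",(261.5,202.5)),("w2",(467,168)),("w3",(535,175))):
    print(n,ray(dict(np.load(n+".npz")),u,.042)[:2]@y)
E
```

```text
w1 0.2635849880960825
w2 0.2616291828401857
w3 0.26989431504953393
```

The jaw moved about 8–9 mm for the 26 mm stroke, as expected. Two more strokes of the same kind.

```bash

python3 -m pendant '[[0,0,0,0.012,0],[0,0.0036,0.013,0,0],[0,0.0036,0.0131,0,0],[0,0,0,-0.009,0],[0,0,0,-0.0034,0],[0,0,0,0,0]]' | sed -n 2,4p
python3 -m pendant '[[0,-0.0008,-0.0029,0.0005,0],[0,-0.0008,-0.0029,0.0004,0],[0,-0.0008,-0.0029,0.0002,0],[0,-0.0008,-0.0029,0,0],[0,-0.0008,-0.0029,0,0],[0,-0.0008,-0.0029,0,0],[0,-0.0008,-0.0029,0,0],[0,-0.0008,-0.0029,-0.0002,0],[0,-0.0008,-0.0029,-0.0005,0],[0,0,0,0,0]]' | sed -n 2,4p
python3 -m pendant '[[0,0,0,0.012,0],[0,0.0036,0.013,0,0],[0,0.0036,0.0131,0,0],[0,0,0,-0.009,0],[0,0,0,-0.0034,0],[0,0,0,0,0]]' | sed -n 2,4p
python3 -m pendant '[[0,-0.0008,-0.0029,0.0005,0],[0,-0.0008,-0.0029,0.0004,0],[0,-0.0008,-0.0029,0.0002,0],[0,-0.0008,-0.0029,0,0]]' | sed -n 2,4p
```

```text
tcp_pos: [0.6014, -0.0034, 0.1539]
orientation: [0.134, 0.991, 0.001, 0.0]
contact_force: [-0.9, 4.5, 7.7]
tcp_pos: [0.5937, -0.0313, 0.1557]
orientation: [0.134, 0.991, -0.0, 0.0]
contact_force: [-6.4, -1.5, 16.5]
tcp_pos: [0.6014, -0.0033, 0.1539]
orientation: [0.134, 0.991, 0.001, 0.0]
contact_force: [0.5, 4.8, 8.4]
tcp_pos: [0.598, -0.0156, 0.1563]
orientation: [0.134, 0.991, 0.001, 0.0]
contact_force: [-6.0, 3.6, 17.3]
```

```bash

python3 -m pendant '[[0,-0.0008,-0.0029,0.0006,0],[0,-0.0008,-0.0029,0,0],[0,-0.0008,-0.0029,-0.0002,0],[0,0,0,0,0]]' | sed -n 2,4p
python3 -m pendant '[[0,0,0,0.015,0],[0,0,0,0.015,0],[0,0.008,0.035,0.01,0],[0,0.008,0.035,0,0],[0,0.008,0.03,0,0],[0,0,0,0,0],[0,0,0,0,0]]' | sed -n 2,4p
python3 - <<'E'
from h import *
f=arm.grab_frame('wrist')[:,:,::-1];cv2.imwrite('pics/w4.png',f);p=arm.camera_params('wrist');np.savez('w4.npz',**p)
u=proj(p,[.598,.135,.042]);print(u);a,b=int(u[0])-50,int(u[1])-37;a=max(0,min(a,460));print(a,b)
cv2.imwrite('pics/w4c.png',cv2.resize(f[b:b+75,a:a+100],None,fx=8,fy=8,interpolation=cv2.INTER_CUBIC))
E
```

```text
tcp_pos: [0.5953, -0.0251, 0.1564]
orientation: [0.134, 0.991, 0.0, -0.0]
contact_force: [-5.9, 1.0, 14.5]
tcp_pos: [0.6192, 0.0754, 0.1941]
orientation: [0.133, 0.991, -0.0, -0.001]
contact_force: [-0.1, 0.6, -0.1]
[357.68684748 164.10515899]
307 127
```

View pics/w4c.png

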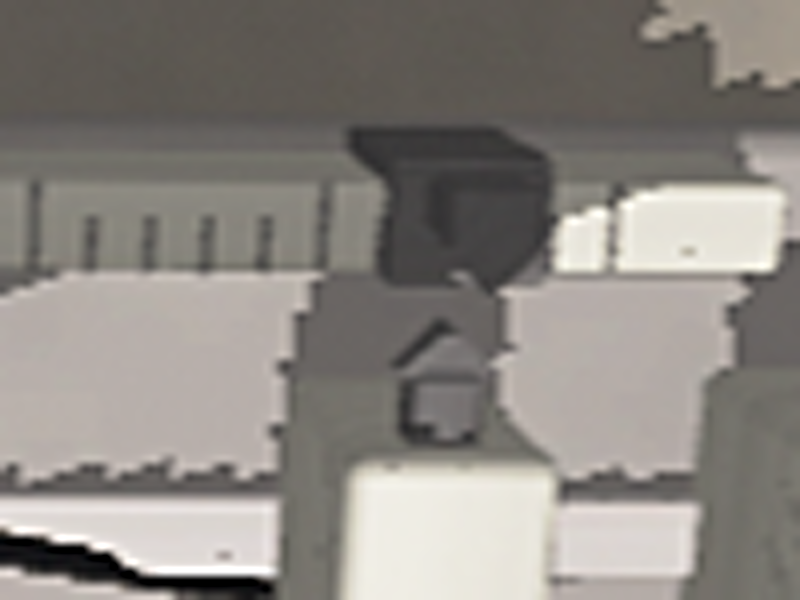

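The pointer tip is at crop (441,320) and the mark tip at about (470,288), which leaves about 2.3–2.8 mm to close, or about 6–7 mm of rim. I'll land softly on the wheel's crest.

```bash

python3 -m pendant '[[0,-0.007,-0.032,0,0],[0,-0.007,-0.032,0,0],[0,-0.006,-0.0274,0,0],[0,0,0,-0.02,0],[0,0,0,-0.014,0],[0,0,0,0,0],[0,0,0,0,0]]' | sed -n 2,4p
python3 -m pendant '[[0,0,0,-0.001,0],[0,0,0,0,0]]' | sed -n 2,4p
python3 -m pendant '[[0,0,0,-0.001,0],[0,0,0,0,0]]' | sed -n 2,4p
python3 -m pendant '[[0,0,0,-0.001,0],[0,0,0,0,0]]' | sed -n 2,4p
```

```text
tcp_pos: [0.5995, -0.0174, 0.1614]
orientation: [0.135, 0.991, -0.0, -0.0]
contact_force: [0.0, 0.0, 0.4]
tcp_pos: [0.5999, -0.0166, 0.1611]
orientation: [0.134, 0.991, 0.0, 0.001]
contact_force: [0.1, 0.3, 0.6]
tcp_pos: [0.5997, -0.0163, 0.1596]
orientation: [0.134, 0.991, 0.0, 0.0]
contact_force: [0.6, -0.5, -0.8]
tcp_pos: [0.5996, -0.0164, 0.1583]
orientation: [0.134, 0.991, 0.0, -0.0]
contact_force: [-0.3, 0.1, 0.1]
```

```bash

python3 -m pendant '[[0,0,0,-0.001,0],[0,0,0,0,0]]' | sed -n 2,4p
python3 -m pendant '[[0,0,0,-0.0005,0],[0,0,0,0,0]]' | sed -n 2,4p
```

```text
tcp_pos: [0.5996, -0.0164, 0.1572]
orientation: [0.134, 0.991, 0.0, -0.0]
contact_force: [-0.2, -0.5, 0.4]
tcp_pos: [0.5996, -0.0165, 0.1568]
orientation: [0.134, 0.991, 0.0, -0.0]
contact_force: [-0.2, -1.1, -0.3]
```

```bash

python3 -m pendant '[[0,0,0,-0.001,0],[0,0,0,0,0]]' | sed -n 2,4p
```

```text
tcp_pos: [0.5997, -0.0165, 0.1566]
orientation: [0.134, 0.991, 0.0, 0.0]
contact_force: [-1.0, -0.2, 4.3]
```

```bash

python3 -m pendant '[[0,-0.0005,-0.002,0,0],[0,-0.0005,-0.002,0,0],[0,-0.0006,-0.0018,0,0],[0,0,0,0,0]]' | sed -n 2,4p
python3 -m pendant '[[0,0,0,0.015,0],[0,0,0,0.02,0],[0,0.008,0.035,0.005,0],[0,0.008,0.035,0,0],[0,0.01,0.045,0,0],[0,0,0,0,0],[0,0,0,0,0]]' | sed -n 2,4p
python3 - <<'E'
from h import *
f=arm.grab_frame('wrist')[:,:,::-1];cv2.imwrite('pics/w5.png',f);p=arm.camera_params('wrist');np.savez('w5.npz',**p)
u=proj(p,[.598,.135,.042]);a,b=int(u[0])-50,int(u[1])-37;a=max(0,min(a,460));print(u,a,b)
cv2.imwrite('pics/w5c.png',cv2.resize(f[b:b+75,a:a+100],None,fx=8,fy=8,interpolation=cv2.INTER_CUBIC))
E
```

```text
tcp_pos: [0.5981, -0.0224, 0.1566]
orientation: [0.134, 0.991, 0.0, 0.0]
contact_force: [-1.5, 0.1, 5.8]
tcp_pos: [0.6239, 0.0937, 0.1955]
orientation: [0.133, 0.991, -0.0, -0.0]
contact_force: [-0.0, -0.8, 0.2]
[329.31534246 163.96363691] 279 126
```

View pics/w5c.png

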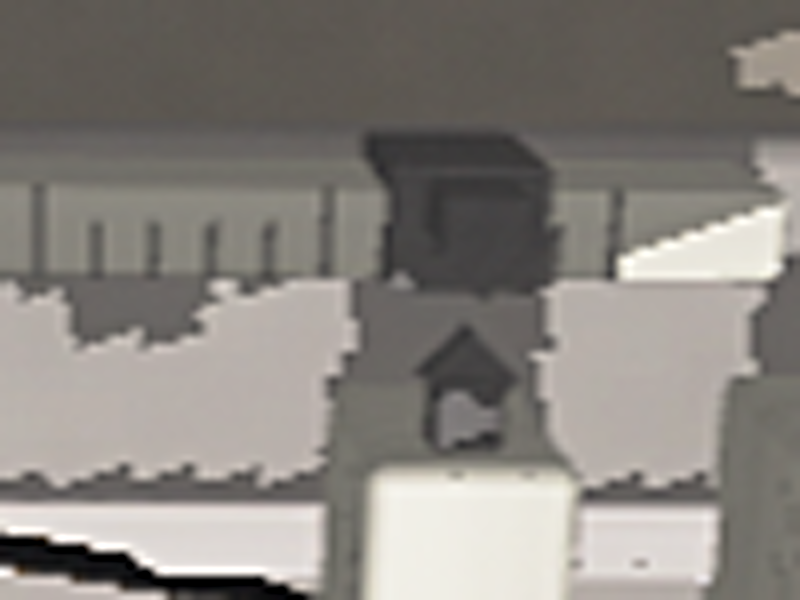

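The pointer tip is now at crop (466,325) and the rider spans 388–553, so they're nearly opposite. I'll use the last view, with contrast stretched, to find the shadowed mark tip.

```bash
python3 - <<'E'
import cv2,numpy as np
f=cv2.imread("pics/w5.png")[152:172,322:354].astype(float).mean(2)
print(np.clip(f,0,255).astype(int)[6:16,4:28])
g=np.clip((f-50)/(120-50),0,1)*255
cv2.imwrite("pics/w5d.png",cv2.resize(g.astype(np.uint8),None,fx=24,fy=24,interpolation=cv2.INTER_NEAREST))
E
```

```text
[[ 94  55  65  67  69  69  69  69  69  70  68  67  67  68  69  68  68  66
   66  66  69  74  88 117]
 [ 93  53  68  71  67  68  70  70  70  68  66  68  67  69  68  70  67  67
   68  70  70  74 100 124]
 [ 79  57 110 115  69  66  68  69  69  69  67  67  69  69  67  66  66  68
   68  67  70  73  93 117]
 [ 91 101 129 136 110  64  65  67  67  67  68  68  67  67  66  67  67  68
   66  64  71  86 149 188]
 [102 101 101 103  95  81  83  83  84  82  83  80  70  65  76  86  82  76
   68  71 121 174 187 179]
 [102 101 101 101 103 104 106 105 105 105 105 106  97  84  95 106 104 104
  105 101  92 143 181 175]
 [102 102 102 102 102 102 102 102 101 103 102 102 104 103 103 102 102 102
  101  99  92 144 182 176]
 [102 102 102 101 102 102 102 102 102 103 102 102 104 101 100 100 100 101
  100  99  92 144 182 176]
 [103 102 101 101 102 101 101 101 103 104  89  88 103 104 102 101 100 100
  100  98  92 145 183 176]
 [101 102 103 102 102 102 103 103 105  94  65  56  87 104 102 102 100 101
  100 100  94 143 182 179]]
```

View pics/w5d.png

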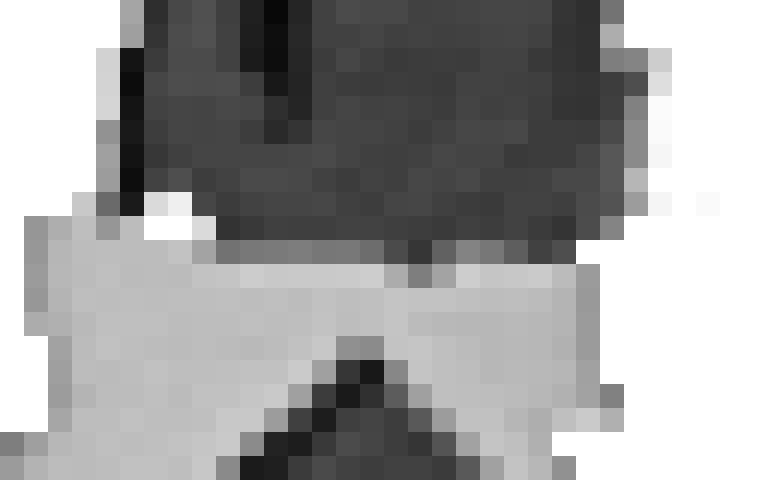

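The mark tip is at column 339.0 and the pointer tip at 336.5, so 2.4 px ≈ 1.65 mm is left. One more crest stroke, about 5 mm.

```bash

python3 -m pendant '[[0,-0.008,-0.036,0,0],[0,-0.008,-0.036,0,0],[0,-0.0084,-0.0372,0,0],[0,0,0,-0.02,0],[0,0,0,-0.015,0],[0,0,0,0,0],[0,0,0,-0.003,0],[0,0,0,-0.001,0],[0,0,0,-0.001,0],[0,0,0,0,0]]' | sed -n 2,4p
```

```text
tcp_pos: [0.6, -0.0165, 0.1567]
orientation: [0.134, 0.991, -0.0, 0.001]
contact_force: [-0.8, -0.1, 1.8]
```

```bash

python3 -m pendant '[[0,0,0,-0.0004,0],[0,-0.0005,-0.0018,0,0],[0,-0.0005,-0.0018,0,0],[0,-0.0003,-0.0012,0,0],[0,0,0,0,0]]' | sed -n 2,4p
python3 -m pendant '[[0,0,0,0.015,0],[0,0,0,0.02,0],[0,0.008,0.035,0.005,0],[0,0.008,0.035,0,0],[0,0.01,0.045,0,0],[0,0,0,0,0],[0,0,0,0,0]]' | sed -n 1,4p
python3 - <<'E'
from h import *
f=arm.grab_frame('wrist')[:,:,::-1];cv2.imwrite('pics/w6.png',f);p=arm.camera_params('wrist')
u=proj(p,ray(dict(np.load("w5.npz")),(339.5,163),.042));print(u)
c,r=int(u[0]),int(u[1]);g=f[r-6:r+9,c-14:c+13].mean(2).astype(int);print(c-14,r-6);print("\n".join(" ".join("%3d"%v for v in q) for q in g))
E
```

```text
tcp_pos: [0.5987, -0.021, 0.1566]
orientation: [0.134, 0.991, 0.0, 0.001]
contact_force: [-1.4, 0.2, 5.8]
time: 14.25
tcp_pos: [0.6242, 0.095, 0.1953]
orientation: [0.133, 0.991, -0.0, -0.0]
contact_force: [0.5, -0.6, -0.0]
[337.58395614 163.12889385]
323 157
137 109  55  67  69  68  68  68  63  63  68  69  68  68  67  68  69  68  68  66  66  66  68  86 118 134 133
136 108  55  67  67  66  66  67  68  70  69  68  67  65  68  69  68  68  68  67  68  66  86 101 118 134 131
126  90  56  65  72  74  73  71  66  68  68  66  68  69  68  68  67  68  67  69  69  69  74  85 115 130 126
110  86  56  65 106 140 139 113  69  67  67  68  68  69  68  68  68  67  68  69  68  68  72  95 120 125 120
100  89  70  63  60 101 134 135 108  64  66  69  68  68  67  66  65  67  68  67  66  69  82  86 146 189 184
156  97  89  71  70  92 113  92  69  74  75  75  76  72  64  65  67  71  70  70  71  73  91  96 147 185 178
153  94 103 105 106 103 101 102 104 105 105 107 107  98  79  90 107 105 105 105 105 105 102  95 143 182 178
152  92 101 103 102 102 101 102 102 102 103 103 103 103 103 104 103 102 102 102 101 101  99  99  88 140 182
150  91  99 102 101 102 102 101 102 101 102 102 102 103 102 102 103 101 101 101 101 102 101  99  92 143 183
152  97  98 101 101 102 100 101 102 101 101 102 103 103  96  96 103 101 101 101 100 100 101  99  93 145 184
189 156  96 101 101 103 102 102 102 102 103 103 105  87  56  70  97 103 102 100 101 101 101 100  92 142 181
185 153  96 101 102 102 102 102 101 102 103 105  89  58  57  61  76  96 102 101 100 100 100  96  98  96 140
 84  94  99 102 102 102 102 102 103 105  99  79  60  58  67  68  64  75  97 104 102  99  97  98 151 188 182
 92 100 102 103 102 103 101 102 104  99  76  53  58  65  70  69  66  63  76  97 103 101  96 150 188 181 178
 96 101 103 102 102 102 102 104  99  75  52  60  68  70  67  67  67  68  63  84 105 103  94 145 184 179 177
```

The mark tip (column 14.2) and pointer tip (14.4) agree to 0.2 px, about 0.15 mm. The hand is clear, so I'm handing in.

```bash
python3 -c "
from bench import arm
print(arm.sign_off())"
```

```text
the job is handed in; nothing more can be done
None
```

I rolled the wheel in five strokes until the pointer stood opposite the gauge mark, about 0.15 mm off in the last wrist picture, then cleared the hand and handed the job in at about 14 s; no verdict was returned.

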